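# Switch on the tracing light box

### The arm

A 6-joint arm with a two-finger parallel gripper is mounted at the origin on the work surface. World frame = base frame: x ahead of the robot, y to its left, z up, the work surface at z = 0. Lengths are in mm, angles in rad, forces in N, time in s.
With the tool pointing down it reaches from about 350 to 775 mm from the base axis. Payload 7.3 kg.
Tool frame: the origin (TCP) lies on the centre line of the jaws, within the pads' length; the fingertips stand 22 mm ahead of it and the grasp point (between the pads) lies 3 mm ahead of it; z points along the fingers, y is the direction in which the jaws open and shut (so a half turn about z gives the same grasp; the last joint's range is limited). The gripper opens to 92 mm and grips with 3 to 60 N. Pads are 19 mm wide; open, the fingers measure 130 mm over their backs; the gripper's body (75 mm by 190 mm) begins 47 mm behind the grasp point.
Start: joints at [-0.146, 0.342, 1.524, -0, 1.275, -0.146], TCP at [525.019, 0.019, 227.141] pointing down, gripper open.
Joint ranges: [-2.53, 2.53], [-0.77, 2.02], [0.04, 2.7], [-1, 4.14], [0.28, 2.66], [-3.11, 3.11]. Speed limits (rad/s): [2.57, 2.57, 3.14, 3.14, 3.14, 3.14].

### API

Orientations are given as [roll, pitch, yaw] about the fixed x, y, z axes, in that order (R = Rz(yaw) Ry(pitch) Rx(roll)).
In Python, from plant import get_obs, capture, close_job gives the robot as it stands.
- The arm moves only by the tool carry_out, never from a script. Its arguments are lists of equal length, an entry for each row: "xyz": the shift along the tool's x, y, z scaled (see below), a list of three; "dr": the turn, a rotation vector about the tool's x, y, z scaled (see below), a list of three. A call has 1 to 8 rows; each row shifts and turns the commanded pose from where the row before left it, along the tool's axes as they then stand; what a row does not reach is not made up. The controller multiplies each number of a shift by 0.06 m and each number of a turn by 8 degrees. A row lasts 1/8 s, in which the tool goes at most 62.5 mm and 10.7 degrees, less where a joint would pass 70% of its speed; a pose out of reach is approached as far as the arm can. A call with a number of a shift or a turn outside -1 to 1 is refused whole. A call with a gripper value outside its range is refused whole. "gripper" is the gripper's target within -1 to 1 (fully open at 1, half-way at 0, shut at -1), set as the call begins (left out, the last holds). The fingers move at their own pace and stop on an object; the grip force is fixed at half the most. Time passes only in rows, so rows that do not move let the fingers close. It gives the time, the measured TCP pose, the force and the opening at its end, in the units of the state.
- get_obs(): the state, without advancing time (a new reading comes with each control period).
- capture(name): name is "scene" or "side" or "wrist"; returns a dict with "image" (480x640x3 uint8, blue, green, red), "fx", "fy", "cx", "cy" (pixels), "pose" (4x4, takes a point from camera to world coordinates). Camera axes: x right, y up, looking along -z (the intrinsics and any distortion apply to the point x, -y, -z); pixel columns grow to the right and rows downward; lengths in mm; the calibration is good to about 2 mm. The wrist camera is an equidistant fisheye: a pixel r from the principal point sees the ray r / f radians off the axis. A picture is of the moment at which its call begins. There is no depth.
- close_job(): hands the job in, once; it reports no verdict.
The state is a dict: "time": time; "joint_positions": joint angles; "dq": joint speeds; "tau": joint torques, N m; "tool_pos": TCP position; "tcp_rot": TCP orientation; "contact_force": force on the tool from outside, world axes, zero at the start; "moment": the same for the moment, N m; "grip_width": finger opening in mm.
Only numpy, scipy, OpenCV 4.12 (cv2) and the standard library are available. Lean on these libraries where they do the work, as an engineer would, in place of code of your own. Each camera call takes 0.05 s, during which the arm holds its last target.

### The job

Switch on the tracing light box by pressing its controls with the fingertips: first tip the power rocker fully over by pressing down its raised end, then push the round key fully in, and last push the long bar-shaped key fully in. Leave the square key alone, and do not pick up, shift or knock over the jar, tub and can standing around.

Things in the scene. Friction and masses are not known exactly. Their poses are not given: they have to be found in the camera images.
- light_box: Flat aluminium tracing light box, 300 (x) by 420 (y) by 60 mm high, fixed. Origin: centre of its underside, z up, x from the control strip (near edge) towards the white panel. Its top is the deck. Four controls, in changing places, stand in a row along y, 70 mm apart, 107 mm to -x of the origin, each black on its own grey plate 68 by 60 by 4 mm.
- rocker (a joint): Angle of the power rocker, a black paddle 56 mm long (along box x), 28 wide, 8 thick, on a pivot at mid-length along box y, 18 mm above the deck. About 0 = off: far end (box +x) up, near end down, tilted 0.22 rad. Grows as the far end is pressed down; 0.44 = fully over (on). Stays where left; moving it takes about 3 N at the raised end.
- rocker_raised_end (a point): Point on the rocker's upper face, on its centre line, 20 mm from the pivot towards the raised far end: where to press. 26 mm above the deck when off; it goes down by 9 mm to be fully over. Moves with the rocker.
- round_key (a joint): Travel in m of the round key, a black disc 38 mm in diameter. 0 = out, 0.007 = fully in. Pushing it takes about 3 N (up to 6 N when quick); it goes straight down 7 mm and latches in, staying where it was pushed to, with its face then still 11 mm above the deck.
- round_key_top (a point): Centre of the round key's upper face, 18 mm above the deck when out. Moves with the key.
- bar_key (a joint): Travel in m of the long bar-shaped key, a black bar 52 mm long (along the box's x) by 16 mm wide. 0 = out, 0.007 = fully in. Pushing it takes about 3 N (up to 6 N when quick); it goes straight down 7 mm and latches in, staying where it was pushed to, with its face then still 11 mm above the deck.
- bar_key_top (a point): Centre of the bar key's upper face, 18 mm above the deck when out. Moves with the key.
- square_key (a joint): Travel in m of the square key, 28 by 28 mm, black; to be left alone. 0 = out. It looks and latches like the other keys.
- square_key_top (a point): Centre of the square key's upper face, 18 mm above the deck when out.
- paint_jar: Loose capped glass jar, 48 mm in diameter, 52 mm high, standing on the drawing panel, at least 120 mm behind the line of controls. Origin at the centre of its underside.
- tub: Loose empty white tub, 92 mm across the rim, 105 mm high, on the table beside the box's +y end. Origin at the centre of its underside.
- can: Loose drinks can, 66 mm in diameter, 115 mm high, on the table beside the box's -y end. Origin at the centre of its underside.
Mind the look-alikes: they are no part of the job. There is more than one size of the paint_jar; the job needs the larger.

How it is judged (in metres and radians):
On the way, in this order (a step that is already met when the one before it is completed fails the run):
1. the power rocker is tipped fully over (value of joint rocker above 0.37 rad), for 0.2 s.
2. the round key is pushed fully in (value of joint round_key above 0.0055 m), for 0.2 s.
3. the bar-shaped key is pushed fully in (value of joint bar_key above 0.0055 m), for 0.2 s.
At the end, for the whole second after the job is handed in: The rocker is tipped over (above 0.37 of 0.44 rad), the round and the bar-shaped keys are in (above 5.5 of 7 mm), the square key is out (below 3 mm), and the jar, tub and can stand upright within 20 mm of where they were (value of joint rocker above 0.37 rad and value of joint each of round_key, bar_key above 0.0055 m and value of joint square_key below 0.003 m and distance of each of paint_jar, tub, can from where it was at the start of the episode below 0.02 m and angle between each of paint_jar, tub, can's own z axis and vertical below 0.2 rad); the robot touches nothing.
It fails at once if the round key is pushed in before the rocker is on (value of joint round_key above 0.003 m and value of joint rocker below 0.33 rad).
It fails at once if the bar-shaped key is pushed in before the round key (value of joint bar_key above 0.003 m and value of joint round_key below 0.005 m).
It fails at once if the square key is pushed (value of joint square_key above 0.003 m).
It fails at once if a bystander is lifted, carried, shifted or knocked over (distance of any of paint_jar, tub, can from where it was at the start of the episode above 0.02 m or angle between any of paint_jar, tub, can's own z axis and vertical above 0.5 rad).
It also fails if it takes over 54 s, if anything falls off the work surface, if the arm or the gripper's body presses on something with over 40 N, if the wrist force passes 120 N, or if a joint passes its speed limit or range.

## Working session

There is one attempt and no reset: what is moved stays moved. The work goes in short steps, Python scripts to look and compute and a tool call to move; the robot and the scene stay as the last step left them, time stands still between calls to the robot, and variables do not carry over. Pictures are saved under pics/ and viewed, and the job is handed in when it is done.

Besides the shell and the picture viewer there is one more tool, called by a JSON object that holds its "fn" and its "kwargs". carry_out: Moves the arm, as the interface text tells. Shifts and turns lie within -1 to 1; 1 stands for 0.06 m of shift or 8 degrees of turn. Its arguments: {"type":"object","properties":{"xyz":{"type":"array"},"dr":{"type":"array"},"gripper":{"type":"number"}},"required":["xyz","dr"]}

```bash
mkdir -p pics; ls
python3 - <<'E'
from plant import get_obs, capture
import cv2, numpy as np, pickle
o=get_obs(); print(o)
d={}
for n in ["scene","side","wrist"]:
    c=capture(n); cv2.imwrite(f"pics/{n}0.png",c["image"]); d[n]=c
    print(n,c["fx"],c["fy"],c["cx"],c["cy"]); print(np.round(c["pose"],4), [k for k in c])
pickle.dump(d,open("c0.pkl","wb"))
E
```

```text
pics
{'time': 0.0, 'joint_positions': array([-1.45990519e-01,  3.42730633e-01,  1.52500629e+00, -2.08182619e-05,
        1.27538168e+00, -1.45978336e-01]), 'dq': array([-8.81594047e-04,  4.83720377e-04, -1.39620775e-03,  7.74668156e-05,
       -1.03043406e-03, -1.82471915e-04]), 'tau': array([ 7.61924657e-04, -4.31245601e+01, -2.44219762e+01,  7.17750052e-02,
        5.59406646e-02, -1.04314388e-04]), 'tool_pos': array([5.24602508e+02, 7.92865883e-02, 2.26444595e+02]), 'tcp_rot': array([-3.14008004e+00, -2.02269625e-04,  1.57079007e+00]), 'contact_force': array([ 0.17199419, -0.59540367,  0.03427318]), 'moment': array([ 0.01969036, -0.02446054,  0.00139668]), 'grip_width': 91.6798137753358}
scene 508.38157363414734 508.38157363414734 330.58002888802054 246.09958855484356
[[-2.3000000e-01 -5.1910000e-01  8.2320000e-01  1.5352673e+03]
 [ 9.7310000e-01 -1.1120000e-01  2.0170000e-01  2.4742710e+02]
 [-1.3100000e-02  8.4750000e-01  5.3070000e-01  6.5515440e+02]
 [ 0.0000000e+00  0.0000000e+00  0.0000000e+00  1.0000000e+00]] ['image', 'fx', 'fy', 'cx', 'cy', 'pose']
side 480.2412476553182 480.2412476553182 326.72062184975533 237.78287352506587
[[ 9.086000e-01  2.031000e-01 -3.650000e-01  2.334792e+02]
 [-4.170000e-01  4.924000e-01 -7.640000e-01 -8.485369e+02]
 [ 2.460000e-02  8.464000e-01  5.320000e-01  6.894712e+02]
 [ 0.000000e+00  0.000000e+00  0.000000e+00  1.000000e+00]] ['image', 'fx', 'fy', 'cx', 'cy', 'pose']
wrist 371.64829954431775 371.64829954431775 326.3992073116478 237.38096384080828
[[ 1.000000e+00 -1.000000e-04  2.100000e-03  5.245923e+02]
 [-5.000000e-04  9.606000e-01  2.779000e-01  7.360010e+01]
 [-2.100000e-03 -2.779000e-01  9.606000e-01  3.842540e+02]
 [ 0.000000e+00  0.000000e+00  0.000000e+00  1.000000e+00]] ['image', 'fx', 'fy', 'cx', 'cy', 'pose']
```

View pics/scene0.png

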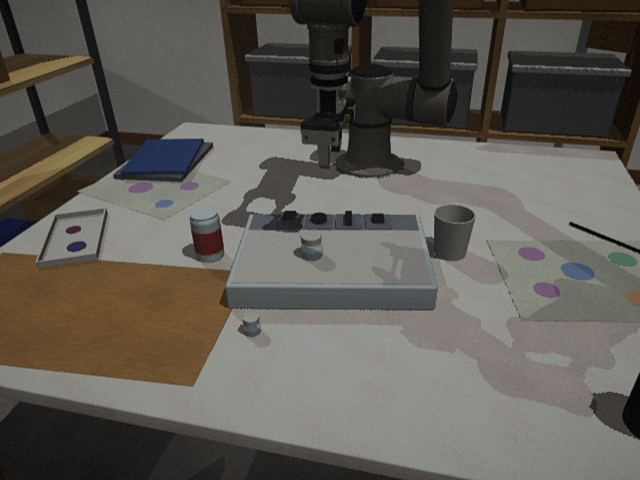

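View pics/side0.png

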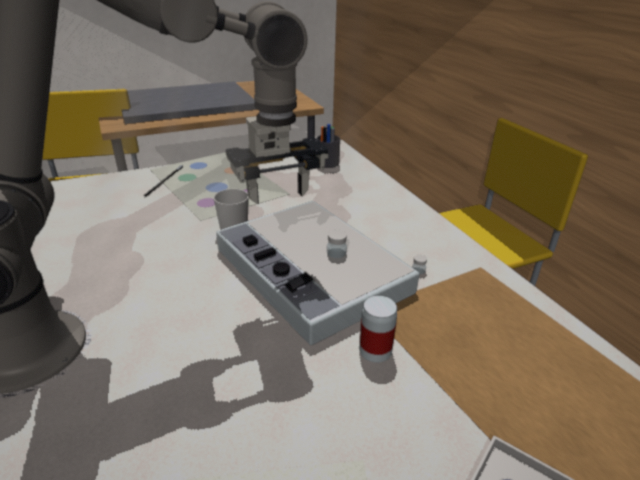

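View pics/wrist0.png

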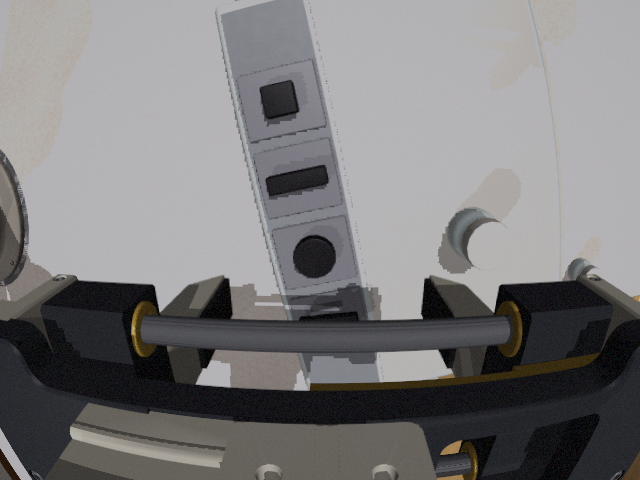

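```bash
cat > h.py <<'E'
import numpy as np, cv2
def ray(c,u,v,fish):
    x=(u-c["cx"])/c["fx"]; y=(v-c["cy"])/c["fy"]
    if fish:
        t=np.hypot(x,y); s=np.sin(t)/t if t>1e-9 else 1; d=np.array([x*s,y*s,np.cos(t)])
    else: d=np.array([x,y,1.])
    return c["pose"][:3,:3]@np.array([d[0],-d[1],-d[2]])
def plane(c,u,v,z,fish):
    d=ray(c,u,v,fish); o=c["pose"][:3,3]; return o+d*(z-o[2])/d[2]
def proj(c,p,fish):
    q=c["pose"][:3,:3].T@(np.array(p)-c["pose"][:3,3]); q=np.array([q[0],-q[1],-q[2]])
    if fish:
        r=np.hypot(q[0],q[1]); t=np.arctan2(r,q[2]); s=t/r
    else: s=1/q[2]
    return np.array([c["cx"]+c["fx"]*q[0]*s,c["cy"]+c["fy"]*q[1]*s])
def crop(img,x0,y0,x1,y1,k,name):
    cv2.imwrite(name,cv2.resize(img[y0:y1,x0:x1],None,fx=k,fy=k,interpolation=cv2.INTER_CUBIC))
E
python3 - <<'E'
import pickle; from h import *
d=pickle.load(open("c0.pkl","rb"))
crop(d["wrist"]["image"],210,60,390,390,1.8,"pics/w0c.png")
crop(d["side"]["image"],200,210,440,370,3.3,"pics/s0c.png")
crop(d["scene"]["image"],220,200,440,320,3.5,"pics/sc0c.png")
E
```

```text
(no output)
```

View pics/w0c.png

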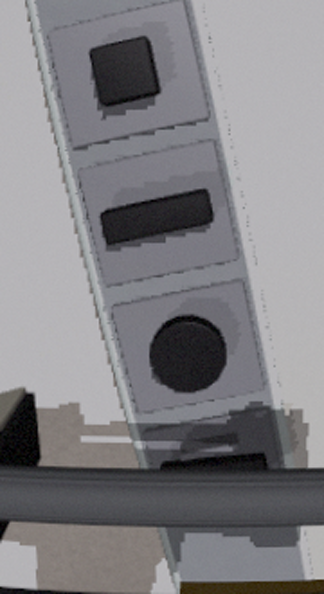

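View pics/s0c.png

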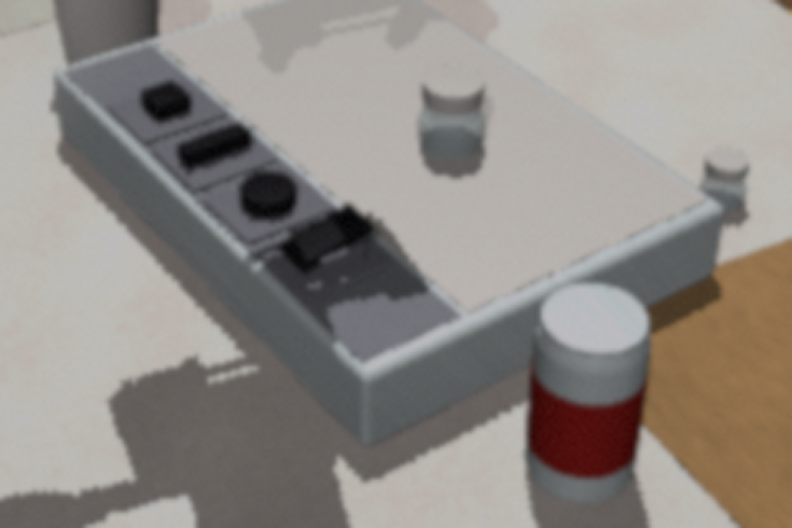

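View pics/sc0c.png

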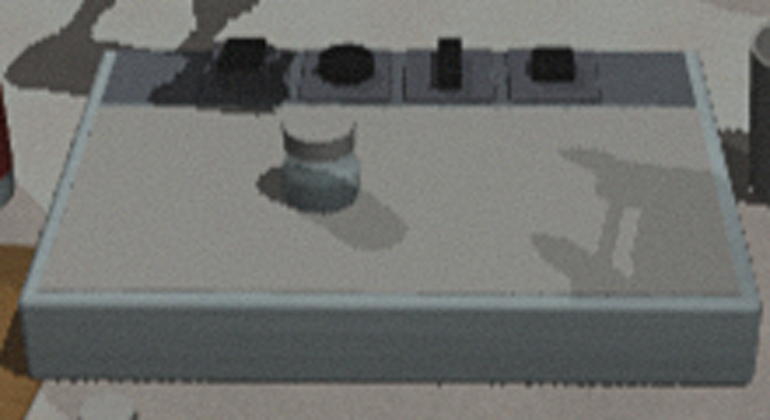

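Run:
```python
import pickle; from h import *
d=pickle.load(open("c0.pkl","rb"))
w=d["wrist"]; s=d["side"]; sc=d["scene"]
P={}
for n,(a,b) in dict(square=(125,68),bar=(158,214),round=(188.5,352)).items():
    P[n]=plane(w,210+a/1.8,60+b/1.8,78,True); print("wrist",n,P[n])
for n,(a,b) in dict(square=(166,97),bar=(215,142),round=(270,189)).items():
    print("side",n,plane(s,200+a/3.3,210+b/3.3,78,False))
for n,(a,b) in dict(square=(552,58),bar=(450,55),round=(345,60)).items():
    print("scene",n,plane(sc,220+a/3.5,200+b/3.5,78,False))
print(np.linalg.norm(P["square"]-P["bar"]),np.linalg.norm(P["bar"]-P["round"]))
# box corners deck from side: near-left(65,75), near-right(368,372), far right (720,210)
for (a,b) in [(65,75),(366,372),(720,210)]: print("side corner",plane(s,200+a/3.3,210+b/3.3,60,False))
for (a,b) in [(108,52),(690,52),(25,300),(757,305)]: print("scene corner",plane(sc,220+a/3.5,200+b/3.5,60,False))
e=P["square"]-P["round"]; print("yaw deg",np.degrees(np.arctan2(-e[0],e[1])))
```

```text
wrist square [485.80527039 103.12230644  78.        ]
wrist bar [500.21372674  35.47246891  78.        ]
wrist round [513.72665487 -31.47047169  78.        ]
side square [482.89348675  91.99147317  78.        ]
side bar [496.85571318  23.8109594   78.        ]
side round [512.56858049 -42.5886691   78.        ]
scene square [489.39150368 106.39002451  78.        ]
scene bar [499.42737553  38.52071728  78.        ]
scene round [520.87221982 -29.1534306   78.        ]
69.16721862443038 68.29316601120749
side corner [429.58302228 178.11500008  60.        ]
side corner [ 509.40551693 -211.58328984   60.        ]
side corner [ 790.8585178  -157.97739063   60.        ]
scene corner [ 512.37513408 -203.60276231   60.        ]
scene corner [428.40445825 194.3836486   60.        ]
scene corner [ 797.93266843 -144.33137732   60.        ]
scene corner [715.34983152 256.92367265  60.        ]
yaw deg 11.71982038494144
```

{"fn": "carry_out", "kwargs": {"xyz": [[-1,0,0],[0,0,0],[0,0,0],[0,0,0]], "dr": [[0,0,-0.73],[0,0,-0.73],[0,0,0],[0,0,0]], "gripper": -1}}

```text
time: 0.65
tool_pos: [524.9, -59.5, 227.0]
tcp_rot: [-3.141, -0.0, 1.773]
contact_force: [-0.3, 0.2, -0.8]
grip_width: 56.1
```

Run:
```python
from plant import get_obs, capture
import cv2, numpy as np, pickle
from h import *
o=get_obs(); print(o['time'],o['tool_pos'],o['tcp_rot'],o['contact_force'],o['grip_width'])
c=capture("wrist"); pickle.dump(c,open("w1.pkl","wb")); cv2.imwrite("pics/w1.png",c["image"]); print(c["pose"].round(3))
crop(c["image"],200,0,420,400,1.5,"pics/w1c.png")
```

```text
0.65 [524.93701776 -59.53231378 227.01763866] [-3.14141978e+00 -2.38095281e-04  1.77327904e+00] [-0.31423192  0.18088798 -0.79213751] 56.07853651378006
[[ 9.80000e-01 -1.93000e-01 -5.50000e-02  5.09646e+02]
 [ 2.01000e-01  9.41000e-01  2.72000e-01  1.24790e+01]
 [-1.00000e-03 -2.78000e-01  9.61000e-01  3.84748e+02]
 [ 0.00000e+00  0.00000e+00  0.00000e+00  1.00000e+00]]
```

View pics/w1.png

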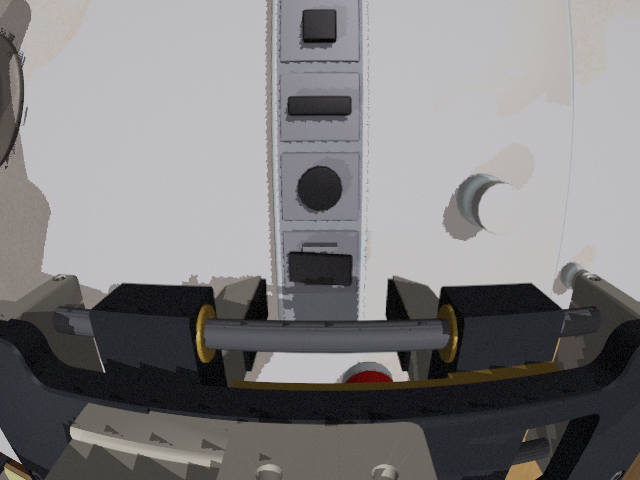

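View pics/w1c.png

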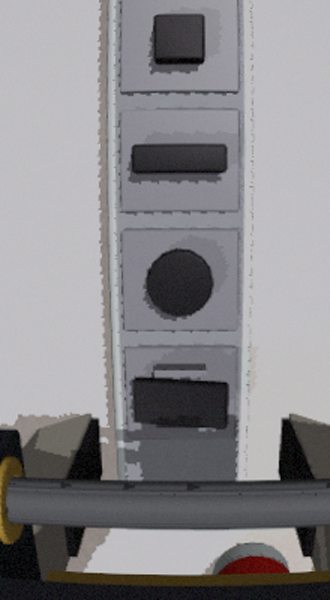

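Run:
```python
import pickle; from h import *
from scipy.optimize import least_squares
w=pickle.load(open("w1.pkl","rb")); d=pickle.load(open("c0.pkl","rb"))
# box: params x,y,dz,yaw of controls' mid-row origin (between bar and round) 
obs=[]
k=1.5
def W(p,a,b): obs.append((w,p,(200+a/k,b/k),True))
W((0,-35,78),180,283)
W((0,35,78),179.5,157)
W((0,105,78),181,35)
# plates (68 by 60): find which: 68 along x
for yc,ys in ((35,(109,211)),(-35,(229,330))):
    W((-34,yc+30,64),122,ys[0]);W((34,yc+30,64),238,ys[0]+0);W((-34,yc-30,64),123,ys[1]);W((34,yc-30,64),239,ys[1])
def f(q,o):
    c,s=np.cos(q[3]),np.sin(q[3]); r=[]
    for cam,p,uv,fi in o:
        P=[q[0]+c*p[0]-s*p[1],q[1]+s*p[0]+c*p[1],p[2]+q[2]]
        r+=list(proj(cam,P,fi)-uv)
    return np.array(r)
q=least_squares(f,[505,0,0,.2],args=(obs,)); print("wrist1 only",q.x.round(3),np.abs(q.fun).max(),np.degrees(q.x[3])); print(q.fun.reshape(-1,2).round(1).tolist())
q0=least_squares(lambda z:f([z[0],z[1],0,z[2]],obs),[505,0,.2]); print("z fixed",q0.x.round(3),np.abs(q0.fun).max())
S=[]
s=d["side"];sc=d["scene"]
for y,(a,b) in {105:(166,97),35:(215,142),-35:(270,189)}.items(): S.append((s,(0,y,78),(200+a/3.3,210+b/3.3),False))
q1=least_squares(f,q.x,args=(S,)); print("side",q1.x.round(3),np.abs(q1.fun).max())
S=[]
for y,(a,b) in {105:(552,58),35:(450,55),-35:(345,60)}.items(): S.append((sc,(0,y,78),(220+a/3.5,200+b/3.5),False))
print("side-cam of wrist fit",[ (x:=0)])
for cam,n in((s,'side'),(sc,'scene')):
    img=cam["image"].copy()
    c_,s_=np.cos(q.x[3]),np.sin(q.x[3])
    for p in [(0,105,78),(0,35,78),(0,-35,78),(-43,-105-105+105-0,60)]:
        P=[q.x[0]+c_*p[0]-s_*p[1],q.x[1]+s_*p[0]+c_*p[1],p[2]]; print(n,p,proj(cam,P,False).round(1))
```

```text
wrist1 only [ 5.06495e+02 -1.58000e-01 -2.13400e+00  2.01000e-01] 1.4495036821674034 11.502340603508026
[[0.0, -0.0], [0.3, 0.2], [-0.6, 0.5], [-0.7, 0.2], [1.4, -0.1], [-1.1, 0.3], [0.4, 0.2], [-0.3, -0.2], [0.9, -0.3], [0.5, -0.4], [-0.9, -0.4]]
z fixed [ 5.06527e+02 -1.39000e-01  2.01000e-01] 1.7105502901554814
side [ 5.09338e+02  4.60400e+00 -1.00710e+01  2.17000e-01] 0.19012841992361018
side-cam of wrist fit [0]
side (0, 105, 78) [250.1 236.9]
side (0, 35, 78) [264.8 250.4]
side (0, -35, 78) [280.9 265.2]
side (-43, -105, 60) [281.1 295.4]
scene (0, 105, 78) [376.4 215.7]
scene (0, 35, 78) [346.7 215.5]
scene (0, -35, 78) [317.2 215.4]
scene (-43, -105, 60) [289.9 213.4]
```

{"fn": "carry_out", "kwargs": {"xyz": [[-0.75,0.39,0],[0,0,0.75],[0,0,0.75],[0,0,0],[0,0,0],[0,0,0]], "dr": [[0,0,0],[0,0,0],[0,0,0],[0,0,0],[0,0,0],[0,0,0]], "gripper": -1}}

```text
time: 1.45
tool_pos: [558.3, -99.4, 139.4]
tcp_rot: [3.138, 0.002, 1.775]
contact_force: [0.4, -0.2, -0.2]
grip_width: 0.5
```

```bash
cat > look.py <<'E'
import sys
from plant import get_obs, capture
import cv2, numpy as np, pickle
from h import *
n=sys.argv[1]
s=capture("side"); w=capture("wrist"); o=get_obs()
print(o['time'],o['tool_pos'],o['tcp_rot'],o['contact_force'],o['grip_width'])
pickle.dump((s,w),open(n+".pkl","wb"))
a=cv2.resize(s["image"][210:340,200:360],None,fx=4.0,fy=4.0,interpolation=cv2.INTER_CUBIC)
cv2.imwrite(f"pics/{n}_s.png",a)
cv2.imwrite(f"pics/{n}_w.png",w["image"])
E
python3 look.py a1
```

```text
1.55 [557.87460202 -99.42226909 138.83511364] [3.13886700e+00 1.50727428e-03 1.77474205e+00] [-0.24253762  0.01091208 -0.070665  ] 0.5010442764032227
```

View pics/a1_s.png

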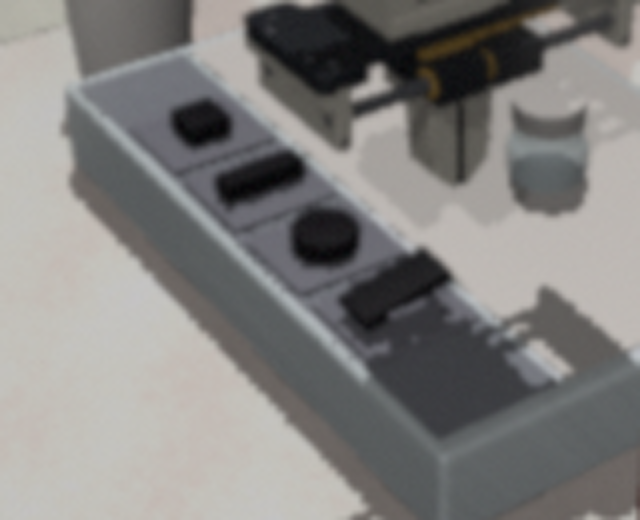

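View pics/a1_w.png

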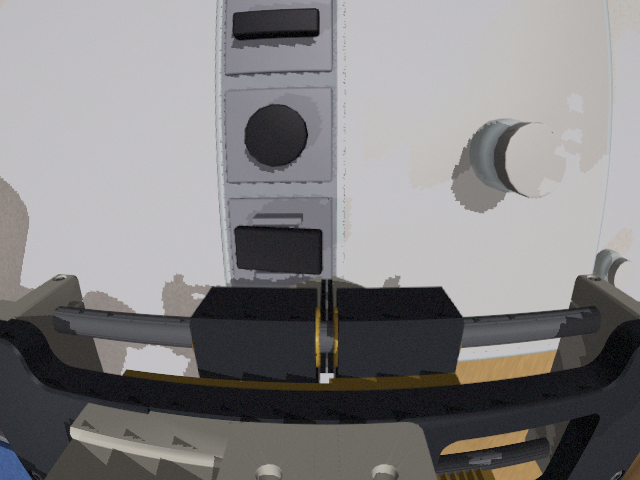

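Run:
```python
import pickle; from h import *
s,w=pickle.load(open("a1.pkl","rb"))
t=np.array([557.9,-99.4,116.9]); yx=np.array([.98,.201,0]); yy=np.array([-.201,.98,0])
for n,p in dict(seam=t-9.5*yy,left=t-9.5*yy-19*yx,right=t-9.5*yy+19*yx).items():
    print(n,((proj(s,p,False)-(200,210))*4).round(1))
for z in (76,78):
  print(plane(w,276,135,z,True)) # round
for z in (76,78): print(plane(w,276,22,z,True))
```

```text
seam [456.3 216.2]
left [425.7 228.3]
right [486.2 204.3]
[513.7942049  -34.51015166  76.        ]
[514.05071922 -34.44439695  78.        ]
[499.72188983  33.56357145  76.        ]
[500.10590195  33.01256551  78.        ]
```

Run:
```python
import pickle; from h import *
s,w=pickle.load(open("a1.pkl","rb"))
crop(s["image"],255,150,375,290,5,"pics/z1.png") if 0 else crop(s["image"],260,190,360,280,6.5,"pics/z1.png")
```

```text
(no output)
```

View pics/z1.png

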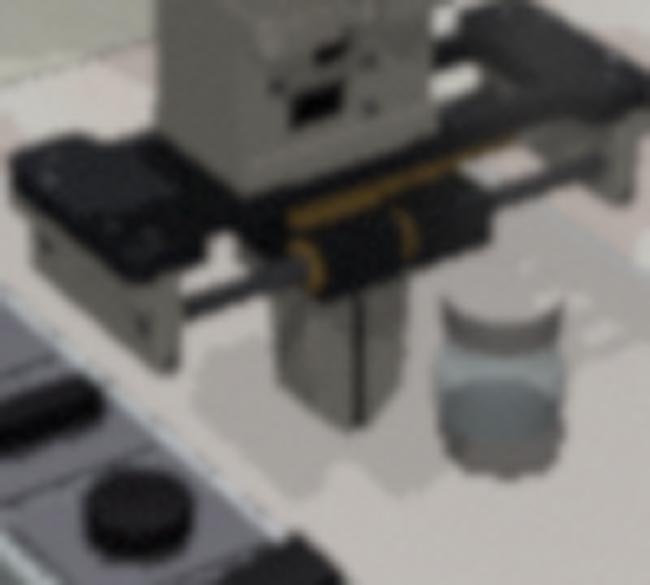

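Run:
```python
import pickle; from h import *
from plant import get_obs,capture
c=capture("scene"); print(get_obs()['tool_pos'])
pickle.dump(c,open("a1sc.pkl","wb"))
d=pickle.load(open("c0.pkl","rb"))
t=np.array([557.9,-99.4,116.9]); print("scene tip",proj(c,t,False),"side",proj(d["side"],t,False))
t0=np.array([524.6,0,204.5]); print("start TCP scene",proj(c,t0,False),"side tips",[proj(d["side"],t0+[a,0,0],False) for a in(-46,46)])
print("base",proj(c,[0,0,0],False),proj(d["side"],[0,0,0],False))
p=proj(c,t,False).astype(int)
crop(c["image"],p[0]-60,p[1]-60,p[0]+60,p[1]+40,6,"pics/z2.png"); print(p-60)
crop(d["side"]["image"],200,100,360,220,5,"pics/z3.png")
```

```text
[557.66146496 -99.39551543 138.51368001]
scene tip [284.28021423 206.77283619] side [311.43498369 261.85108894]
start TCP scene [329.47961486 168.91059769] side tips [array([257.74187328, 210.24778092]), array([298.99039484, 202.4302249 ])]
base [367.57517103 163.72472814] [ 25.67809226 347.87817725]
[224 146]
```

View pics/z2.png

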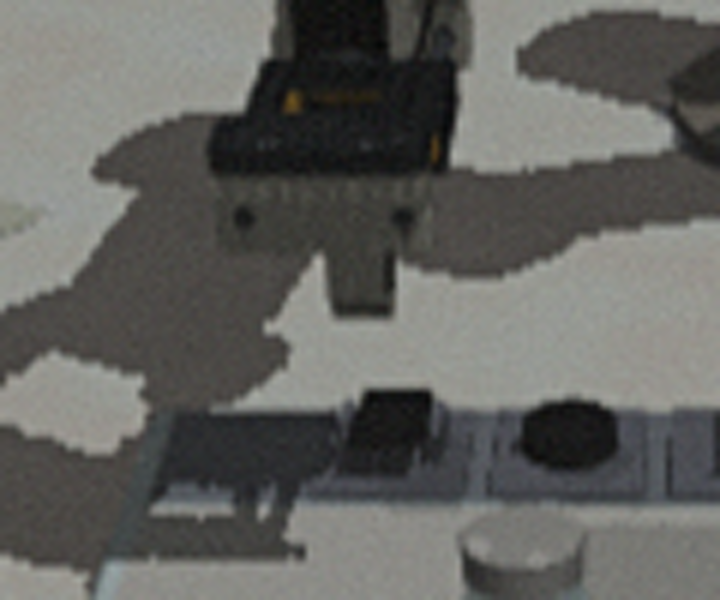

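View pics/z3.png

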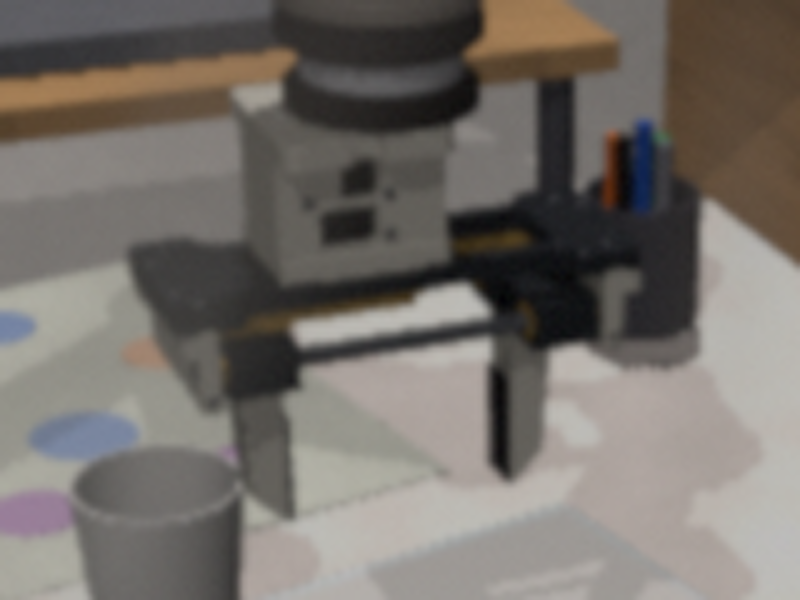

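Run:
```python
import pickle; from h import *
from scipy.optimize import least_squares
d=pickle.load(open("c0.pkl","rb"));s=d["side"];c=d["scene"]
off=np.array([.201,-.98,0])*9.5
def tri(a,b,o=off*0):
    q=least_squares(lambda p:np.r_[proj(s,p+o,False)-a,proj(c,p,False)-b],[550,-90,130]); return q.x,q.fun
print("tip",tri((314.6,256.2),(284.3,198.5),off))
k=lambda a,b:(200+a/3.3,210+b/3.3); m=lambda a,b:(220+a/3.5,200+b/3.5)
for n,a,b in (("square",(166,97),(552,58)),("bar",(215,142),(450,55)),("round",(270,189),(345,60))): print(n,tri(k(*a),m(*b)))
```

```text
tip (array([558.1355833, -99.0356726, 137.0798852]), array([-0.39684367, -0.37005026, -0.44634628,  0.403859  ]))
square (array([484.5424421 , 104.12830876,  72.89889719]), array([-0.70510619, -0.85179233, -0.71093653,  0.83260502]))
bar (array([498.01211309,  35.53989283,  73.65306121]), array([-1.06884846, -1.17998984, -1.12298821,  1.20686971]))
round (array([514.63886923, -32.57488567,  72.46497204]), array([-0.623687  , -0.62091278, -0.68141935,  0.66335612]))
```

{"fn": "carry_out", "kwargs": {"xyz": [[0.05,-0.13,0.2],[0,0,0.2],[0,0,0.05],[0,0,0],[0,0,0],[0,0,0]], "dr": [[0,0,0],[0,0,0],[0,0,0],[0,0,0],[0,0,0],[0,0,0]]}}

```text
time: 2.35
tool_pos: [549.0, -98.0, 110.4]
tcp_rot: [3.141, 0.0, 1.775]
contact_force: [0.5, -1.2, 0.0]
grip_width: 0.2
```

```bash
python3 look.py a2
```

```text
2.45 [548.93340622 -97.9742459  110.33537836] [3.14118595e+00 1.71298790e-04 1.77466485e+00] [0.16873481 0.62603323 0.29305429] 0.33759336502822396
```

View pics/a2_s.png

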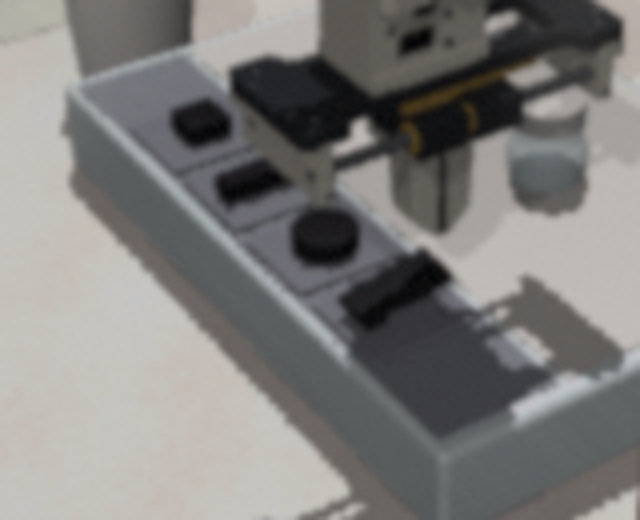

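Run:
```python
import pickle; from h import *
w=pickle.load(open("w1.pkl","rb")); w0=pickle.load(open("c0.pkl","rb"))["wrist"]
j=plane(w,497,206,112,True); print(j, plane(w0,488,245,112,True))
r=np.array([527.6,-102.0]); B=np.array([[.98,.2],[-.2,.98]])
print("jar rel rocker pivot, box frame",B@(j[:2]-r)); print("TCP",B@(np.array([549,-98])-r))
s,w2=pickle.load(open("a2.pkl","rb"))
# left bracket bottom in side crop approx (318,200)->; seen plane at various z
for z in (100,120,140,150,160):
    p=plane(s,200+312/4,210+200/4,z,False); print(z,p, B@(p[:2]-[549,-98]))
```

```text
[654.14160297 -11.58088687 112.        ] [656.34408685 -11.63525135 112.        ]
jar rel rocker pivot, box frame [142.09459354  63.30241027]
TCP [21.772 -0.36 ]
100 [504.18406564 -43.42308237 100.        ] [-33.00423215  62.44856615]
120 [494.99939716 -70.73955794 120.        ] [-47.46850237  37.51535378]
140 [485.81472868 -98.05603352 140.        ] [-61.9327726   12.58214142]
150 [ 481.22239444 -111.71427131  150.        ] [-69.16490771   0.11553523]
160 [ 476.6300602 -125.3725091  160.       ] [-76.39704282 -12.35107095]
```

{"fn": "carry_out", "kwargs": {"xyz": [[0,0,0.1],[0,0,0.1],[0,0,0],[0,0,0]], "dr": [[0,0,0],[0,0,0],[0,0,0],[0,0,0]]}}

```text
time: 2.95
tool_pos: [548.8, -97.9, 98.0]
tcp_rot: [-3.142, -0.0, 1.775]
contact_force: [-0.8, 0.3, 0.1]
grip_width: 0.5
```

{"fn": "carry_out", "kwargs": {"xyz": [[0,0,0.05],[0,0,0.05],[0,0,0],[0,0,0]], "dr": [[0,0,0],[0,0,0],[0,0,0],[0,0,0]]}}

```text
time: 3.45
tool_pos: [548.8, -98.0, 92.2]
tcp_rot: [3.141, 0.0, 1.775]
contact_force: [0.2, -0.1, 0.8]
grip_width: 0.5
```

```bash
python3 look.py a3
```

```text
3.55 [548.87588568 -97.98314151  92.23220306] [3.14134227e+00 1.40993390e-04 1.77466172e+00] [ 0.98905088 -0.27803272  0.54698618] 0.79728172616691
```

View pics/a3_s.png

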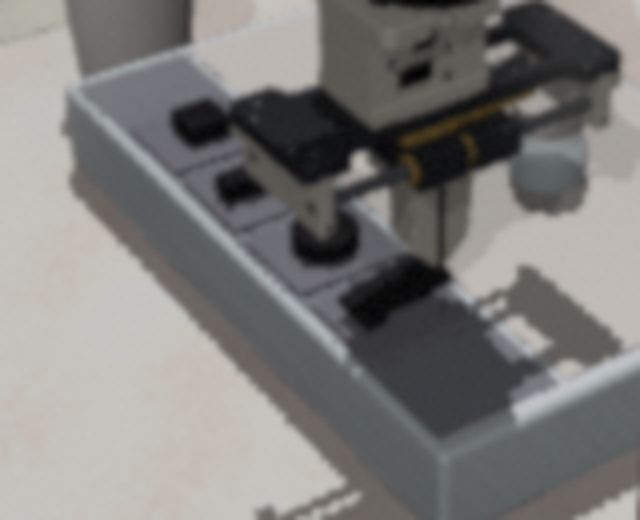

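Run:
```python
import pickle; from h import *
from plant import capture
s,w=pickle.load(open("a3.pkl","rb")); c=capture("scene"); pickle.dump(c,open("a3sc.pkl","wb"))
B=np.array([[.98,-.2],[.2,.98]])
def draw(cam,orig,box,k,name):
    x0,y0,x1,y1=box
    im=cv2.resize(cam["image"][y0:y1,x0:x1],None,fx=k,fy=k,interpolation=cv2.INTER_CUBIC)
    def P(p): 
        xy=np.array(orig[:2])+B@np.array(p[:2]); q=proj(cam,[*xy,p[2]],False); return tuple(int(v) for v in ((q-(x0,y0)+.5)*k))
    t=-.22
    R=[(a*np.cos(.22)-4*np.sin(.22),b,78+a*np.sin(.22)+4*np.cos(.22)) for a,b in((-28,-14),(28,-14),(28,14),(-28,14))]
    cv2.polylines(im,[np.array([P(p) for p in R])],True,(0,255,255),1)
    th=np.linspace(0,6.28,40)
    cv2.polylines(im,[np.array([P((19*np.cos(t),70+19*np.sin(t),78)) for t in th])],True,(0,255,0),1)
    cv2.polylines(im,[np.array([P(p) for p in((-34,-30,64),(34,-30,64),(34,30,64),(-34,30,64))])],True,(255,255,0),1)
    cv2.imwrite(name,im)
o=(527.6,-102.5)
draw(s,o,(240,220,340,310),7,"pics/d1.png"); draw(c,o,(250,170,360,250),7,"pics/d2.png")
```

```text
(no output)
```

View pics/d1.png

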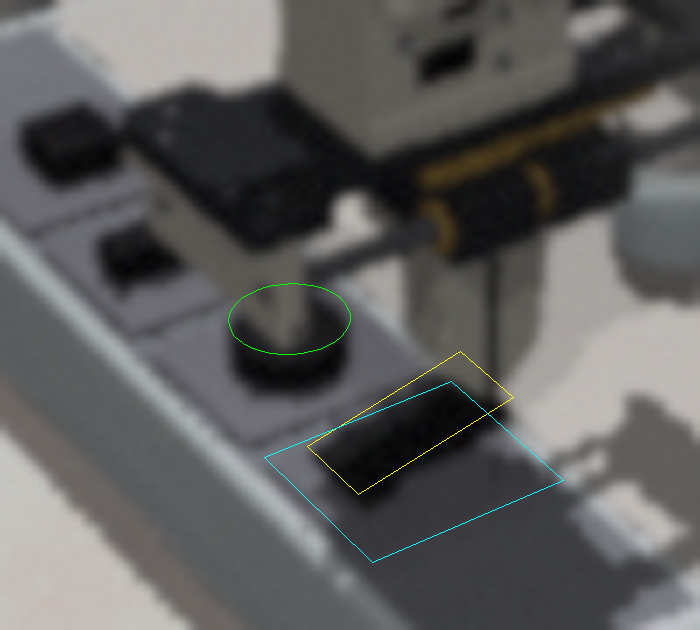

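View pics/d2.png

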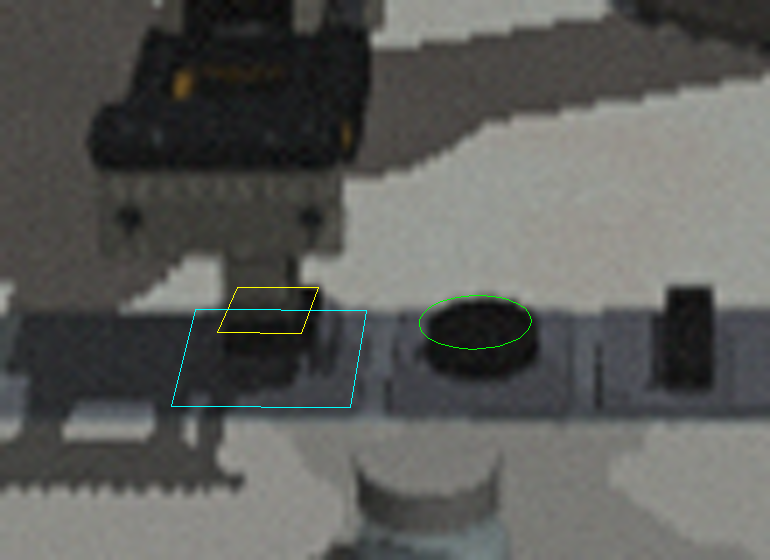

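{"fn": "carry_out", "kwargs": {"xyz": [[0.03,0,0.05],[0,0,0.05],[0,0,0],[0,0,0]], "dr": [[0,0,0],[0,0,0],[0,0,0],[0,0,0]]}}

```text
time: 4.1
tool_pos: [548.3, -96.2, 86.0]
tcp_rot: [-3.141, -0.0, 1.775]
contact_force: [-0.5, -0.5, 0.5]
grip_width: 0.6
```

{"fn": "carry_out", "kwargs": {"xyz": [[0,0,0.03],[0,0,0.03],[0,0,0]], "dr": [[0,0,0],[0,0,0],[0,0,0]]}}

```text
time: 4.47
tool_pos: [548.7, -96.3, 82.6]
tcp_rot: [3.141, 0.0, 1.775]
contact_force: [1.5, -0.2, 2.2]
grip_width: 0.3
```

{"fn": "carry_out", "kwargs": {"xyz": [[0,0,0.03],[0,0,0.03],[0,0,0]], "dr": [[0,0,0],[0,0,0],[0,0,0]]}}

```text
time: 4.85
tool_pos: [548.7, -96.3, 78.9]
tcp_rot: [3.141, 0.0, 1.775]
contact_force: [2.6, 0.8, 1.6]
grip_width: 0.6
```

{"fn": "carry_out", "kwargs": {"xyz": [[0,0,0.03],[0,0,0.03],[0,0,0]], "dr": [[0,0,0],[0,0,0],[0,0,0]]}}

```text
time: 5.22
tool_pos: [548.9, -96.3, 78.0]
tcp_rot: [3.14, 0.001, 1.775]
contact_force: [-4.5, 2.8, 22.9]
grip_width: 0.1
```

{"fn": "carry_out", "kwargs": {"xyz": [[0,0,0.02],[0,0,0.02],[0,0,0]], "dr": [[0,0,0],[0,0,0],[0,0,0]]}}

```text
time: 5.6
tool_pos: [549.0, -96.4, 77.7]
tcp_rot: [3.139, 0.002, 1.775]
contact_force: [-9.8, 4.1, 38.4]
grip_width: 0.1
```

{"fn": "carry_out", "kwargs": {"xyz": [[0,0,-0.3],[0,0,-0.6],[0,0,0],[0,0,0]], "dr": [[0,0,0],[0,0,0],[0,0,0],[0,0,0]]}}

```text
time: 6.1
tool_pos: [547.5, -96.1, 126.0]
tcp_rot: [-3.14, -0.001, 1.775]
contact_force: [0.5, 0.1, 0.0]
grip_width: 0.4
```

```bash
python3 look.py a4
python3 - <<'E'
from plant import capture
from h import *
c=capture("scene"); crop(c["image"],250,170,360,250,7,"pics/a4_sc.png")
E
```

```text
6.2 [547.41814984 -95.98010994 125.5465267 ] [-3.13892024e+00 -1.33473627e-03  1.77461959e+00] [-0.81997883  0.85032122 -0.52542813] 0.5344493598823273
```

View pics/a4_s.png

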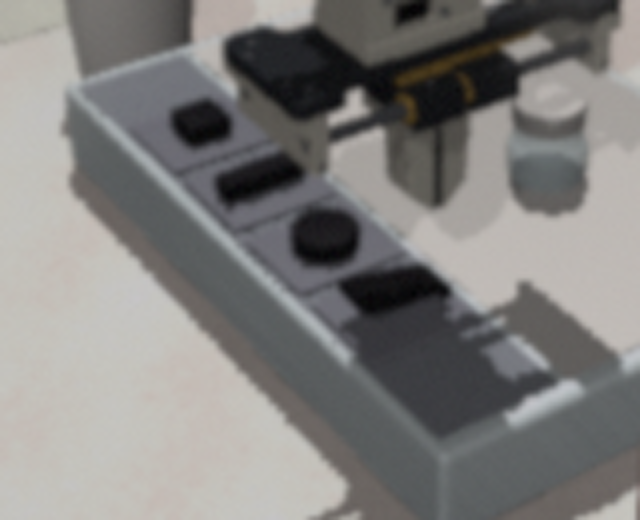

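View pics/a4_w.png

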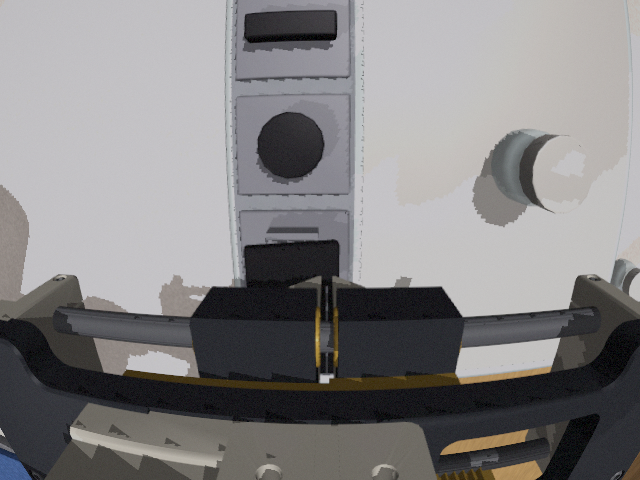

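View pics/a4_sc.png

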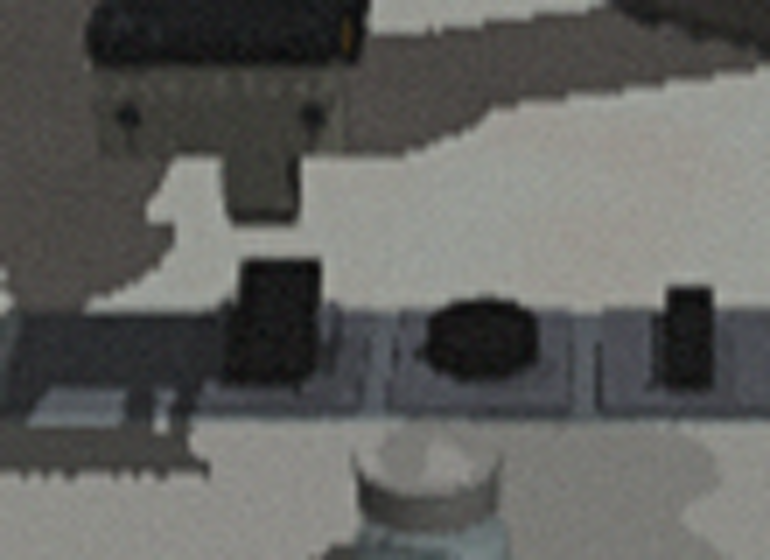

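Run:
```python
import pickle; from h import *
s,w=pickle.load(open("a4.pkl","rb"))
B=np.array([[.98,-.2],[.2,.98]]); o=(527.6,-102.5); x0,y0,x1,y1=260,250,330,310;k=5.5
ims=[]
for t in (0.1,0.22):
    im=cv2.resize(s["image"][y0:y1,x0:x1],None,fx=k,fy=k,interpolation=cv2.INTER_CUBIC)
    im=cv2.convertScaleAbs(im,alpha=2.2)
    def P(p):
        xy=np.array(o)+B@np.array(p[:2]); q=proj(s,[*xy,p[2]-6],False); return tuple(int(v) for v in ((q-(x0,y0)+.5)*k))
    for h,col in((4,(0,255,255)),(-4,(0,160,0))):
        R=[(a*np.cos(t)+h*np.sin(t),b,78-a*np.sin(t)+h*np.cos(t)) for a,b in((-28,-14),(28,-14),(28,14),(-28,14))]
        cv2.polylines(im,[np.array([P(p) for p in R])],True,col,1)
    ims.append(im)
cv2.imwrite("pics/d3.png",np.hstack(ims))
```

```text
(no output)
```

View pics/d3.png

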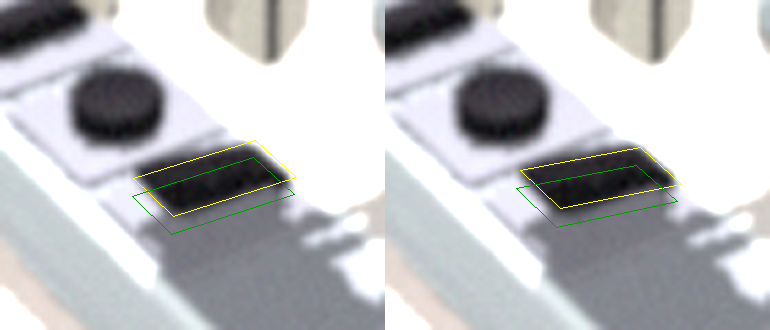

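{"fn": "carry_out", "kwargs": {"xyz": [[-0.03,0.15,0.4],[0,0,0.25],[0,0,0],[0,0,0]], "dr": [[0,0,0],[0,0,0],[0,0,0],[0,0,0]]}}

```text
time: 6.75
tool_pos: [557.6, -96.2, 88.2]
tcp_rot: [3.141, 0.0, 1.775]
contact_force: [-0.3, -0.6, 0.6]
grip_width: 0.5
```

{"fn": "carry_out", "kwargs": {"xyz": [[0,0,0.08],[0,0,0.05],[0,0,0]], "dr": [[0,0,0],[0,0,0],[0,0,0]]}}

```text
time: 7.12
tool_pos: [557.5, -96.1, 80.0]
tcp_rot: [-3.141, -0.0, 1.775]
contact_force: [-0.3, 0.3, -0.3]
grip_width: 0.6
```

{"fn": "carry_out", "kwargs": {"xyz": [[0,0,0.03],[0,0,0.03],[0,0,0]], "dr": [[0,0,0],[0,0,0],[0,0,0]]}}

```text
time: 7.5
tool_pos: [557.7, -96.1, 76.7]
tcp_rot: [3.141, 0.0, 1.775]
contact_force: [0.4, 0.4, 0.6]
grip_width: 0.2
```

{"fn": "carry_out", "kwargs": {"xyz": [[0,0,0.03],[0,0,0.02],[0,0,0]], "dr": [[0,0,0],[0,0,0],[0,0,0]]}}

```text
time: 7.88
tool_pos: [557.9, -96.2, 76.0]
tcp_rot: [3.14, 0.001, 1.775]
contact_force: [-6.1, 2.0, 19.9]
grip_width: 0.3
```

{"fn": "carry_out", "kwargs": {"xyz": [[0,0,0.02],[0,0,0.02],[0,0,0]], "dr": [[0,0,0],[0,0,0],[0,0,0]]}}

```text
time: 8.25
tool_pos: [558.0, -96.3, 75.6]
tcp_rot: [3.139, 0.002, 1.775]
contact_force: [-11.1, 2.2, 33.9]
grip_width: 0.3
```

{"fn": "carry_out", "kwargs": {"xyz": [[0,0,-0.6],[0.58,-0.25,0],[0.58,-0.25,0],[0,0,0],[0,0,0]], "dr": [[0,0,0],[0,0,0],[0,0,0],[0,0,0],[0,0,0]]}}

```text
time: 8.88
tool_pos: [514.8, -34.4, 107.3]
tcp_rot: [3.141, 0.001, 1.775]
contact_force: [-1.2, -0.5, 0.2]
grip_width: 0.3
```

```bash
python3 look.py a5
python3 - <<'E'
from plant import capture
from h import *
c=capture("scene"); crop(c["image"],270,170,380,250,7,"pics/a5_sc.png")
E
```

```text
8.975 [514.86194368 -34.74717132 107.11364449] [3.14090995e+00 4.28500995e-04 1.77404344e+00] [ 0.19076262 -0.22395202 -0.23182757] 0.592380667819574
```

View pics/a5_s.png

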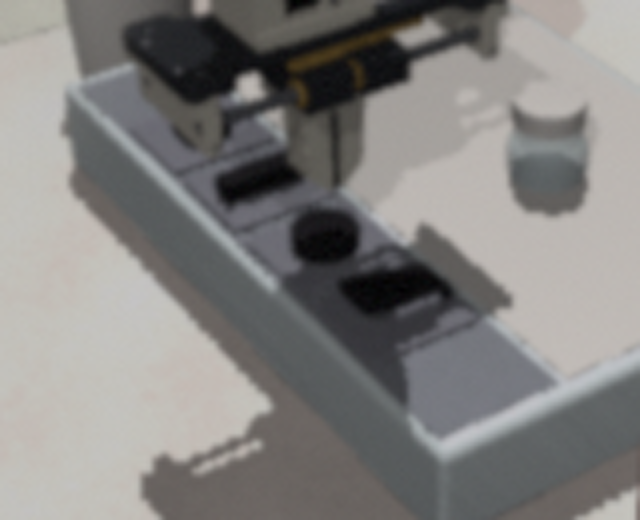

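View pics/a5_sc.png

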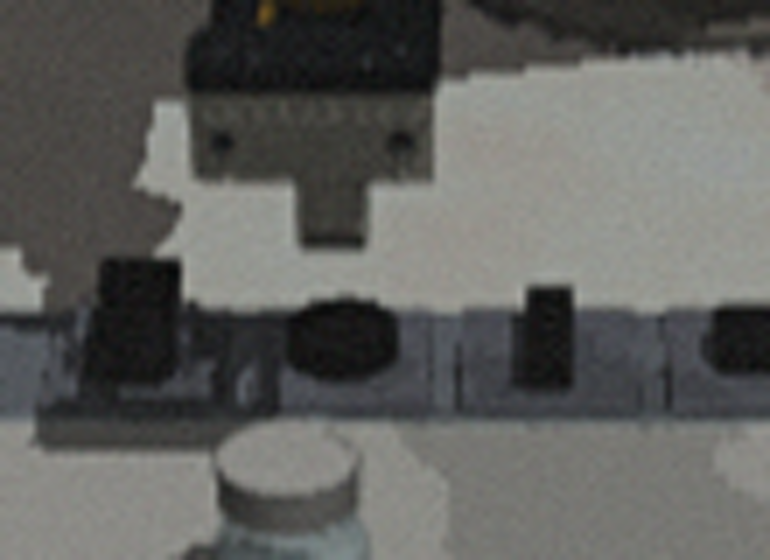

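{"fn": "carry_out", "kwargs": {"xyz": [[0.05,0,0.2],[0,0,0.18],[0,0,0],[0,0,0]], "dr": [[0,0,0],[0,0,0],[0,0,0],[0,0,0]]}}

```text
time: 9.52
tool_pos: [513.6, -31.1, 84.2]
tcp_rot: [-3.141, -0.0, 1.775]
contact_force: [-0.2, -0.6, -0.1]
grip_width: 0.4
```

{"fn": "carry_out", "kwargs": {"xyz": [[0,0,0.04],[0,0,0.04],[0,0,0.04],[0,0,0]], "dr": [[0,0,0],[0,0,0],[0,0,0],[0,0,0]]}}

```text
time: 10.02
tool_pos: [513.5, -31.1, 77.0]
tcp_rot: [3.142, -0.0, 1.775]
contact_force: [0.3, -0.1, -0.2]
grip_width: 0.7
```

{"fn": "carry_out", "kwargs": {"xyz": [[0,0,0.03],[0,0,0.03],[0,0,0]], "dr": [[0,0,0],[0,0,0],[0,0,0]]}}

```text
time: 10.4
tool_pos: [513.6, -31.1, 73.5]
tcp_rot: [3.141, 0.0, 1.775]
contact_force: [0.7, 0.5, 1.0]
grip_width: 0.3
```

{"fn": "carry_out", "kwargs": {"xyz": [[0,0,0.03],[0,0,0.03],[0,0,0]], "dr": [[0,0,0],[0,0,0],[0,0,0]]}}

```text
time: 10.78
tool_pos: [513.7, -31.1, 71.3]
tcp_rot: [3.141, 0.001, 1.775]
contact_force: [-4.9, 1.0, 14.9]
grip_width: 0.4
```

{"fn": "carry_out", "kwargs": {"xyz": [[0,0,0.03],[0,0,0.03],[0,0,0]], "dr": [[0,0,0],[0,0,0],[0,0,0]]}}

```text
time: 11.15
tool_pos: [513.8, -31.1, 70.6]
tcp_rot: [3.139, 0.001, 1.775]
contact_force: [-13.6, 1.8, 42.7]
grip_width: 0.3
```

{"fn": "carry_out", "kwargs": {"xyz": [[0,0,0.02],[0,0,0.02],[0,0,0]], "dr": [[0,0,0],[0,0,0],[0,0,0]]}}

```text
time: 11.52
tool_pos: [513.9, -31.1, 70.2]
tcp_rot: [3.138, 0.002, 1.775]
contact_force: [-20.2, 2.4, 60.5]
grip_width: 0.4
```

{"fn": "carry_out", "kwargs": {"xyz": [[0,0,-0.7],[0.56,0,0],[0.57,0,0],[0,0,0],[0,0,0]], "dr": [[0,0,0],[0,0,0],[0,0,0],[0,0,0],[0,0,0]]}}

```text
time: 12.15
tool_pos: [500.0, 35.0, 105.8]
tcp_rot: [3.142, 0.0, 1.775]
contact_force: [1.1, -0.2, 0.2]
grip_width: 0.6
```

```bash
python3 look.py a6
python3 - <<'E'
from plant import capture
from h import *
c=capture("scene"); crop(c["image"],280,170,390,250,7,"pics/a6_sc.png")
E
```

```text
12.25 [500.0687454   34.55168678 105.75083449] [3.14156105e+00 1.80869503e-04 1.77384785e+00] [ 0.3772195  -0.08340353 -0.44385719] 0.8925304255587123
```

View pics/a6_s.png

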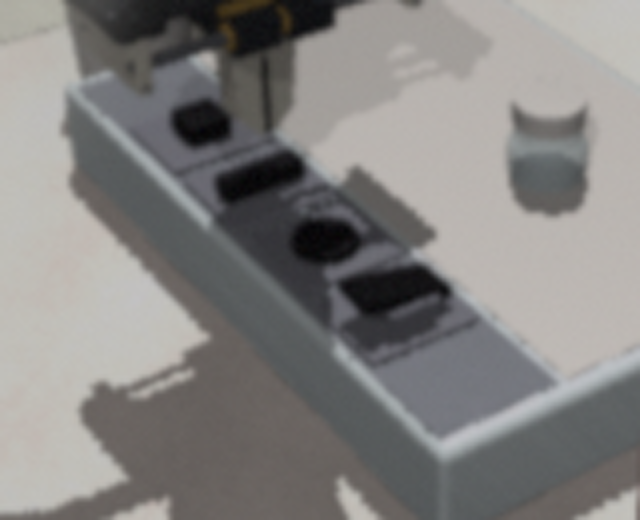

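View pics/a6_sc.png

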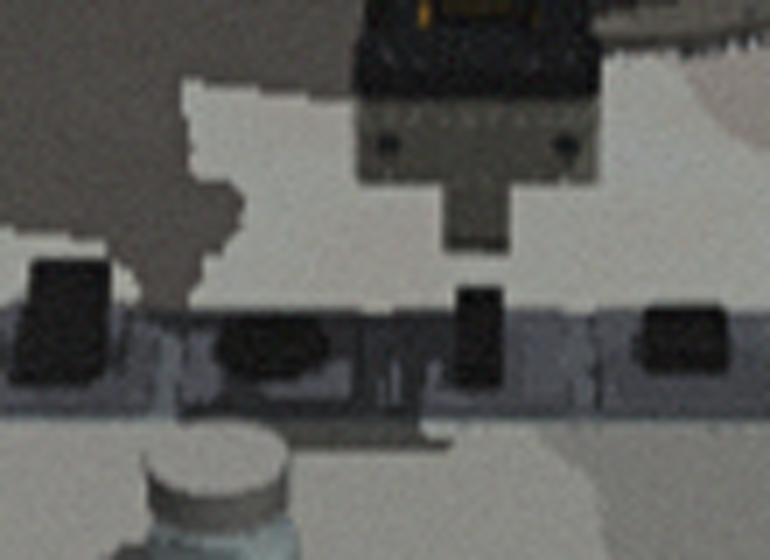

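{"fn": "carry_out", "kwargs": {"xyz": [[0,0,0.2],[0,0,0.2],[0,0,0.06],[0,0,0],[0,0,0]], "dr": [[0,0,0],[0,0,0],[0,0,0],[0,0,0],[0,0,0]]}}

```text
time: 12.92
tool_pos: [500.0, 35.3, 78.5]
tcp_rot: [3.141, 0.0, 1.775]
contact_force: [-1.0, -0.1, 0.2]
grip_width: 0.5
```

{"fn": "carry_out", "kwargs": {"xyz": [[0,0,0.04],[0,0,0.04],[0,0,0]], "dr": [[0,0,0],[0,0,0],[0,0,0]]}}

```text
time: 13.3
tool_pos: [500.1, 35.3, 73.6]
tcp_rot: [3.141, 0.0, 1.775]
contact_force: [0.4, -0.4, 1.1]
grip_width: 0.4
```

{"fn": "carry_out", "kwargs": {"xyz": [[0,0,0.04],[0,0,0.03],[0,0,0]], "dr": [[0,0,0],[0,0,0],[0,0,0]]}}

```text
time: 13.68
tool_pos: [500.2, 35.3, 71.2]
tcp_rot: [3.14, 0.001, 1.775]
contact_force: [-4.7, 0.8, 20.2]
grip_width: 0.4
```

Same bottoming height (71) as the round key. One small extra push, then retreat.

{"fn": "carry_out", "kwargs": {"xyz": [[0,0,0.02],[0,0,0.01],[0,0,0],[0,0,0]], "dr": [[0,0,0],[0,0,0],[0,0,0],[0,0,0]]}}

```text
time: 14.18
tool_pos: [500.3, 35.3, 70.8]
tcp_rot: [3.139, 0.001, 1.775]
contact_force: [-9.2, 1.1, 33.5]
grip_width: 0.8
```

{"fn": "carry_out", "kwargs": {"xyz": [[0,0,-0.6],[0,0,-1],[0,0,-1],[-1,0,0],[0,0,0],[0,0,0],[0,0,0]], "dr": [[0,0,0],[0,0,0],[0,0,0],[0,0,0],[0,0,0],[0,0,0],[0,0,0]]}}

```text
time: 15.05
tool_pos: [511.4, -22.5, 222.9]
tcp_rot: [-3.14, -0.001, 1.776]
contact_force: [0.1, 0.4, -0.1]
grip_width: 0.3
```

```bash
python3 look.py a7
python3 - <<'E'
from plant import capture
from h import *
c=capture("scene"); crop(c["image"],190,170,480,320,2.7,"pics/a7_sc.png")
E
```

```text
15.15 [511.65440433 -22.51584968 223.14769546] [-3.14084005e+00 -5.04770536e-04  1.77591961e+00] [-0.01297699 -1.18112769  0.21540382] 0.5529687205879915
```

View pics/a7_s.png

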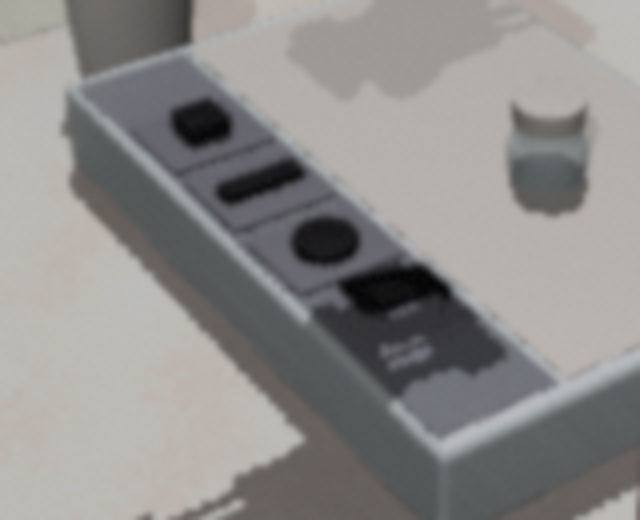

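View pics/a7_sc.png

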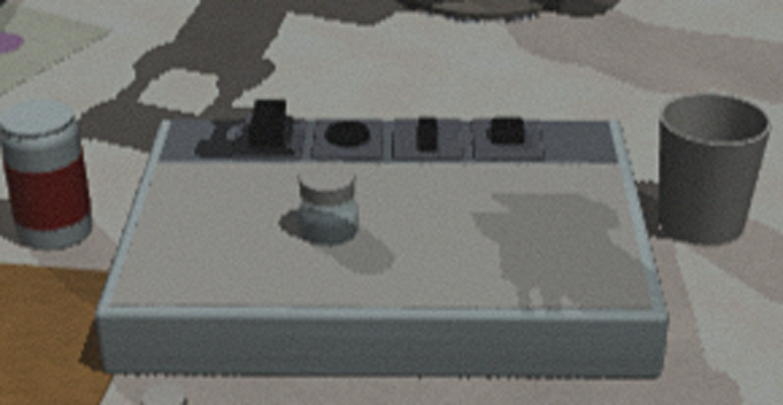

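View pics/a7_w.png

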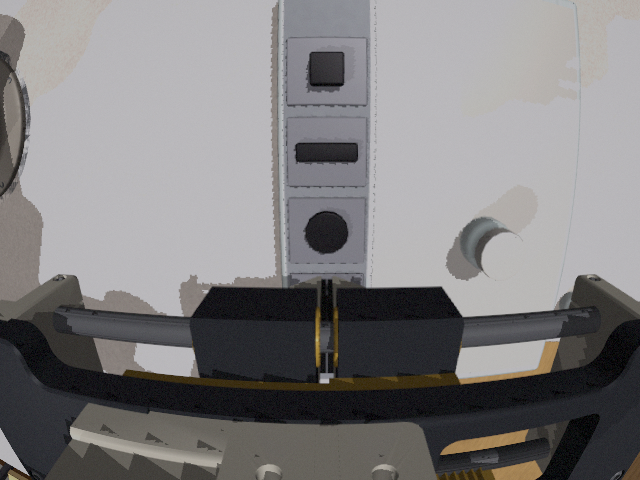

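In the side crop, the bar at (260,183) and the round key at (325,242) now sit low. The square key at (202,122) still stands tall. The rocker at (395,288) is tipped over, and the jar, tub and can have not moved. Handing in.

```bash
python3 -c "
from plant import close_job
print(close_job())"
```

```text
the job is handed in; nothing more can be done
None
```

I pressed the rocker's raised end over, then the round key, then the bar key, each with the closed fingertips and in that order. I then lifted clear and handed the job in at about 15 s; no verdict was reported.

**Last checks:**
- **Rocker:** it reached a hard stop at two points 9 mm apart. The heights there differed by 2 mm, which matches its full tilt of 0.22 rad. The side picture alone could not settle the angle, which is why I pressed it a second time.
- **Round and bar keys:** both stopped hard at a tool height of about 71 mm, which is the 11 mm above the deck that "fully in" should give. Both look low in the last pictures.
- **Square key and bystanders:** the square key is still out. The jar, tub and can look upright and in the same places; I judged this by eye and did not measure it.

**What disagreed:**
- **Fingertip position:** the tips appeared to be level with the TCP, not 22 mm ahead of it as stated. The cameras and the contact heights both showed this, so I came down in small steps, checking the force.
- **Camera heights:** the scene and side cameras placed the keys about 5 mm too low.
- **Pressing force:** it reached about 38 N on the rocker, 60 N on the round key (more than needed) and 34 N on the bar key. All of it went through the fingertips and stayed below the 120 N wrist limit. The round key's 60 N would exceed the 40 N body limit if that covers the fingertips; I took it that it does not.

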